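# Pack the photo kit tray and snap the battery case shut

### The job

Pack the photo kit: stand the lens and the film can in their round wells, lay the USB stick in its slot and the camera battery flat in its case, then put the cover on the battery case and press it down until it has clicked in level on every edge, so that the contacts cannot short. Set the lens down in its well, do not drop it in.

Things in the scene. Friction and masses are not known exactly. Their poses are not given: they have to be found in the camera images.
- lens: Spare camera lens, black, upright cylinder 66 to 68 mm across and 71 mm high, about 0.25 kg, standing on its rear cap; origin at the centre of its underside, z up. Grip it across its upper part, from above.
- film_can: Film canister, upright cylinder 31 mm across with a press lid 34 mm across on top, 52 mm high; origin at the centre of its underside, z up.
- usb: USB stick, flat black bar 18 x 52 x 8 mm with a metal plug at one end; origin at the centre of its underside, long side along its y, z up. Either end may lead.
- battery: Camera battery pack, plain black block 52 x 36 x 16 mm; origin at the centre of its underside, long side along its x, z up. Either end may lead. Grip the upper half across its 36 mm, so that the fingers stay above the case's rim.
- cover: Grey snap cover of the battery case, hat-shaped, 13 mm high, lying flange down: flange 76 x 60 x 3 mm, hollow crown 64 x 48 mm with a flat top. Origin at the centre of its underside, long side along x, z up; either end may lead. Grip the crown across its 48 mm. Laid on the case it rests on the clips 5 to 10 mm too high until pressed at mid-crown with 6 to 14 N.
- kit_tray: Black lift-out tray of a camera case, 200 x 200 mm, walls 18 mm high, fixed; origin at the centre of its underside, on the desk. In it stand the four inserts, two by two at x, y = +-47 mm, 5 mm above the desk, in any order, all turned like the tray.
- lens_well: Fixed grey foam insert 92 x 92 mm in the tray, origin at the centre of its underside, z up. Holds the lens: a round well 78 mm wide, its mouth 34 mm and its floor 12 mm above the origin.
- can_well: Fixed grey foam insert 92 x 92 mm in the tray, origin at the centre of its underside, z up. Holds the film can: a round well 44 mm wide, its mouth 34 mm and its floor 12 mm above the origin.
- usb_slot: Fixed grey foam insert 92 x 92 mm in the tray, origin at the centre of its underside, z up. Holds the USB stick lying flat: a slot 62 mm long (along y) and 28 mm wide (along x), 6 mm deep, its floor 12 mm above the origin, crossed at the middle by a shallower thumb notch, 4 mm deep, 34 mm (y) by 72 mm (x), with room for the fingers.
- battery_case: Fixed insert: grey plastic case 86 x 72 mm, origin at the centre of its underside, long side x, z up. Pocket 60 (x) x 44 mm (y), floor 12, flat rim 19 mm above the origin. Sloping guides and 6 white spring clips to 33 mm high (at x = +-24 mm on the long sides, middle of the short sides) lead in a cover up to 3 mm off and snap over its flange; shut, its origin is 19 mm above the case's.

How it is judged:
By the outcome, as a careful person would: the job done as asked, in the order asked, and still so for the second after the job is handed in, with the robot touching nothing.
It also fails if it takes over 112 s, if anything falls off the work surface, if the arm or the gripper's body presses on something with over 40 N, if the wrist force passes 120 N, or if a joint passes its speed limit or range.

### The arm

A 6-joint arm with a two-finger parallel gripper is mounted at the origin on a cart in front of the work surface, level with it; the furniture and walls round the work are solid. World frame = base frame: x ahead of the robot, y to its left, z up, the work surface at z = 0. Lengths are in m, angles in rad, forces in N, time in s.
With the tool pointing down it reaches from about 0.3 to 0.85 m from the base axis. Payload 4.2 kg.
Tool frame: the origin (TCP) lies on the front face of the gripper's body, between the roots of the fingers; the fingertips stand 78 mm ahead of it and the grasp point (between the pads) lies 60 mm ahead of it; z points along the fingers, y is the line along which they close (so a half turn about z gives the same grasp; the last joint's range is limited). The gripper opens to 91 mm and grips with 3 to 60 N. Pads are 32 mm wide; open, the fingers measure 118 mm over their backs; the gripper's body (76 mm by 178 mm) begins 60 mm behind the grasp point.
Start: joints at [1.267, 0.32, 1.565, -0, 1.257, -0.02], TCP at [0.161, 0.552, 0.292] pointing down, gripper open.
Joint ranges: [-3.11, 3.11], [-0.84, 2.01], [0.21, 2.61], [-1.34, 4.49], [0.05, 2.63], [-2.56, 2.56]. Speed limits (rad/s): [2.57, 2.57, 3.14, 3.14, 3.14, 3.14].

### API

Orientations are given as a unit quaternion [x, y, z, w].
In Python, from plant import readout, eyes, finish_job gives the robot as it stands. The module is installed in compiled form; this text tells all that it offers.
- The arm moves only by the tool send_rows, never from a script. Its argument "deltas" is a list of rows, each a list of 5 numbers: the shift along the tool's x, y, z in m, then the turn about the tool's z in degrees, then the finger opening in m, from 0 to 0.0912. A call has 1 to 5 rows; each row shifts and turns the commanded pose from where the row before left it, along the tool's axes as they then stand; what a row does not reach is not made up. A row lasts 1/8 s, in which the tool goes at most 62.5 mm and 10.7 degrees, less where a joint would pass 70% of its speed; a pose out of reach is approached as far as the arm can. A call with a gripper value outside its range is refused whole. The fingers move at their own pace and stop on an object; "squeeze" is the grip in N (left out, the last holds). Time passes only in rows, so rows that do not move let the fingers close. It gives the time, the measured TCP pose, the force, the opening and the grip force at its end, in the units of the state.
- readout.get_state(): the state, without advancing time (a new reading comes with each control period).
- eyes.get_image(name): name is "side" or "top"; returns (picture, depth): 420x560x3 uint8, red, green, blue; 420x560 float32, m along the optical axis (not along the pixel's ray), 0 where there is no reading.
- eyes.get_calibration(name): a dict with "K" (3x3 intrinsics, pixels), "R" (3x3) and "t" (3): a world point X has camera coordinates R X + t. Camera axes: x right, y down, z forward; pixel columns grow to the right and rows downward; lengths in m; the calibration is good to about 2 mm. A picture is of the moment at which its call begins. get_calibration takes no time and is no camera call.
- finish_job(): hands the job in; it is judged then, once.
The state is a dict: "time": time; "qpos": joint angles; "qd": joint speeds; "tau": joint torques, N m; "tcp_pos": TCP position; "tool_rot": TCP orientation; "ft_force": force on the tool from outside, world axes, zero at the start; "torque": the same for the moment, N m; "finger_gap": finger opening in m; "grip_force": force on a finger pad.
Only numpy, scipy, OpenCV 4.12 (cv2) and the standard library are available. Lean on these libraries where they do the work, as an engineer would, in place of code of your own. Each camera call takes 0.05 s, during which the arm holds its last target. There are 200 camera calls.

## Working session

There is one attempt and no reset: what is moved stays moved. The work goes in short steps, Python scripts to look and compute and a tool call to move; the robot and the scene stay as the last step left them, time stands still between calls to the robot, and variables do not carry over. Pictures are saved under pics/ and viewed, at most 14 in all, crops included, and the job is handed in when it is done.

Besides the shell and the picture viewer there is one more tool, called after "Request:" by a JSON object that holds its "method" and its "body". send_rows: Moves the arm, as the interface text tells. Its arguments: {"type":"object","properties":{"deltas":{"type":"array"},"squeeze":{"type":"number"}},"required":["deltas"]}

```bash
mkdir -p pics; python3 - <<'E'
from plant import readout, eyes
import cv2, numpy as np
for n in("side","top"):
    im,d=eyes.get_image(n); cv2.imwrite(f"pics/{n}0.png",im[:,:,::-1]); np.savez(f"{n}0.npz",im=im,d=d)
    c=eyes.get_calibration(n); print(n,c["K"].tolist(),np.round(c["R"],4).tolist(),c["t"], -c["R"].T@c["t"],(d>0).mean())
print(readout.get_state())
E
```

```text
side [[464.6013473687134, 0.0, 276.55517135435156], [0.0, 464.6013473687134, 202.49006133978804], [0.0, 0.0, 1.0]] [[-0.9819, -0.1887, -0.0172], [-0.1333, 0.7524, -0.6451], [0.1346, -0.6311, -0.7639]] [ 0.51868868 -0.0220123   1.01934795] [0.36912346 0.75774805 0.77340707] 0.995875850340136
top [[523.363360964117, 0.0, 274.6420499669239], [0.0, 523.363360964117, 207.64474058248186], [0.0, 0.0, 1.0]] [[-0.017, -0.9998, 0.0069], [-0.9912, 0.0159, -0.1311], [0.1309, -0.0091, -0.9914]] [0.15698695 0.52699021 0.98630921] [0.39591037 0.15751728 1.0457594 ] 0.995969387755102
{'time': 0.1, 'qpos': array([ 1.26698460e+00,  3.20216316e-01,  1.56553909e+00, -1.89634792e-06,
        1.25739036e+00, -2.00242245e-02]), 'qd': array([ 0.00052963, -0.0028233 , -0.00311434, -0.00113194,  0.00075598,
       -0.00251856]), 'tau': array([-4.43931731e-04, -4.13334274e+01, -2.32507700e+01,  7.28594558e-02,
        4.22642170e-02, -5.61926527e-05]), 'tcp_pos': array([0.16091319, 0.55169026, 0.29151792]), 'tool_rot': array([ 1.41417755e-01,  9.89949703e-01, -7.66543333e-04, -1.24299609e-04]), 'ft_force': array([-0.06686719,  0.14939014,  0.45777725]), 'torque': array([-0.0251376 ,  0.01334856, -0.0147727 ]), 'grip_force': 0.0, 'finger_gap': 0.0911865210798758}
```

View pics/top0.png

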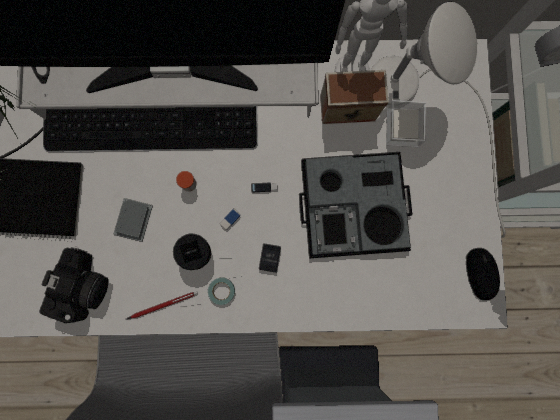

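View pics/side0.png

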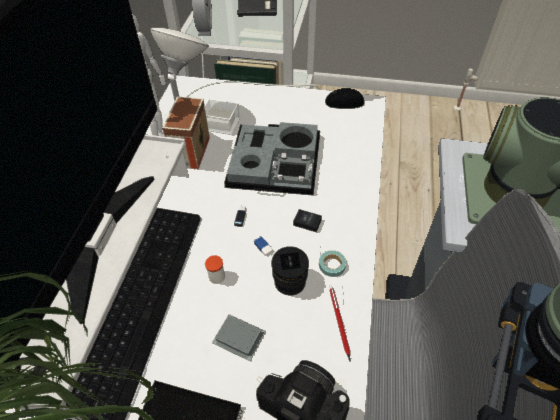

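The top view shows the lens at (192,252), red-lidded can (186,181), black USB (264,188), with a blue/white decoy at (231,219). The battery is at (270,258), the cover at (133,219) and the tray at (357,205). In the tray, the can well is upper left, USB slot upper right, case lower left and lens well lower right. The side view agrees.

```bash
cat > h.py <<'E'
import numpy as np, cv2
from plant import eyes
def cal(n):
    c=eyes.get_calibration(n); return c["K"],c["R"],c["t"]
def ray(n,u,v,z):
    K,R,t=cal(n); uv=np.c_[np.atleast_1d(u),np.atleast_1d(v),np.ones(np.size(u))]
    d=(np.linalg.inv(K)@uv.T).T@R; o=-R.T@t
    return o+d*((z-o[2])/d[:,2])[:,None]
def cloud(n,d):
    K,R,t=cal(n); v,u=np.mgrid[:d.shape[0],:d.shape[1]]
    p=np.stack([(u-K[0,2])/K[0,0]*d,(v-K[1,2])/K[1,1]*d,d],-1)
    return (p-t)@R
def tri(a,b):  # same point in top and side pixels
    A=[];B=[]
    for n,(u,v) in (("top",a),("side",b)):
        K,R,t=cal(n); d=R.T@np.linalg.inv(K)@np.array([u,v,1.]); d/=np.linalg.norm(d); o=-R.T@t
        P=np.eye(3)-np.outer(d,d); A.append(P); B.append(P@o)
    x=np.linalg.lstsq(np.vstack(A),np.hstack(B),rcond=None)[0]
    return x
E
python3 - <<'E'
from h import *
for n in("top","side"):
    f=np.load(n+"0.npz"); P=cloud(n,f["d"]); np.save(n+"P.npy",P)
    box=dict(top=dict(desk=(200,120,240,140),lens=(186,246,198,258),can=(182,177,190,185),usb=(254,185,268,190),bat=(265,250,275,266),cov=(125,212,142,226),lensfloor=(375,218,391,232),canfloor=(327,177,335,185),usbfl=(370,174,386,184),batfl=(328,222,342,236)),
     side=dict(desk=(230,250,250,260),lens=(283,252,298,262),can=(210,260,218,266),usb=(238,212,243,218),bat=(300,212,312,219),cov=(228,328,252,345)))[n]
    for k,(a,b,c,e) in box.items():
        q=P[b:e,a:c].reshape(-1,3); print(n,k,np.round(np.median(q,0),4),np.round(np.percentile(q[:,2],[5,95]),4))
im=np.load("top0.npz")["im"][:,:,::-1]
a=cv2.resize(im[140:270,295:420],None,fx=4,fy=4,interpolation=cv2.INTER_CUBIC)
b=cv2.resize(im[165:285,105:290],None,fx=4,fy=4,interpolation=cv2.INTER_CUBIC)
cv2.imwrite("pics/cropA.png",np.clip(a*1.6,0,255)); cv2.imwrite("pics/cropB.png",np.clip(b*1.6,0,255))
E
```

```text
top desk [0.694  0.2565 0.0123] [0.008  0.0176]
top lens [0.445  0.304  0.0729] [0.0704 0.076 ]
top can [0.5826 0.3192 0.0531] [0.0501 0.0557]
top usb [0.5752 0.1757 0.0092] [0.0051 0.0132]
top bat [0.4335 0.1598 0.0174] [0.0142 0.0213]
top cov [0.5144 0.4287 0.0146] [0.0115 0.0173]
top lensfloor [ 0.4947 -0.0639  0.0185] [0.0158 0.0211]
top canfloor [0.5846 0.0358 0.0187] [0.0156 0.0213]
top usbfl [ 0.5867 -0.0582  0.0183] [0.015  0.0218]
top batfl [0.4881 0.0314 0.0183] [0.0156 0.022 ]
side desk [ 0.553   0.2648 -0.0017] [-0.0037  0.0007]
side lens [0.4452 0.2975 0.0702] [0.068  0.0721]
side can [0.5831 0.3228 0.0503] [0.0486 0.0523]
side usb [0.5746 0.1697 0.0066] [0.0042 0.0083]
side bat [0.4369 0.154  0.0149] [0.0124 0.0173]
side cov [0.5095 0.4362 0.0117] [0.0093 0.014 ][ WARN:0@0.557] global loadsave.cpp:1063 imwrite_ Unsupported depth image for selected encoder is fallbacked to CV_8U.
```

View pics/cropA.png

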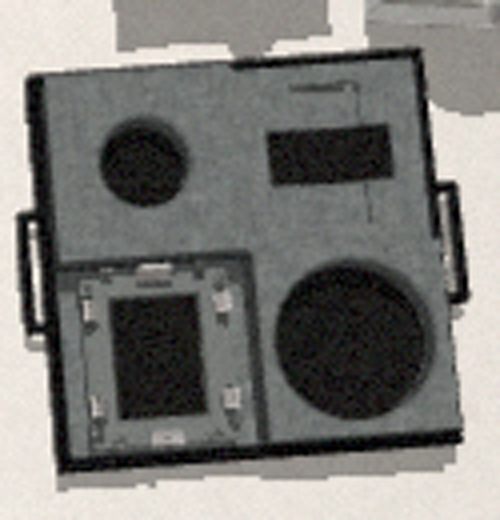

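View pics/cropB.png

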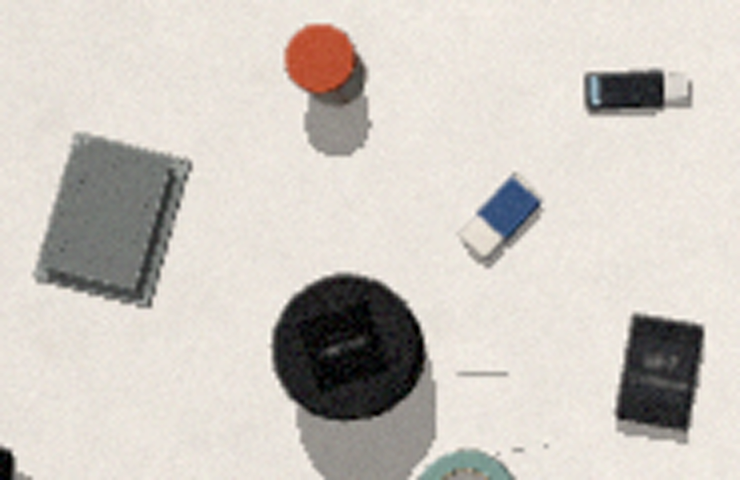

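Both crops match the text. The tray is yawed about +4°, and the plug end of the USB is on its right at crop-B (690,90). Next I'll measure contours in both views.

```bash
cat > meas.py <<'E'
from h import *
def big(m,roi):
    a,b,c,e=roi; mm=np.zeros(m.shape,np.uint8); mm[b:e,a:c]=m[b:e,a:c]
    cs,_=cv2.findContours(mm,cv2.RETR_EXTERNAL,cv2.CHAIN_APPROX_NONE)
    return max(cs,key=cv2.contourArea)[:,0,:].astype(float)
def circ(n,c,z):
    p=ray(n,c[:,0],c[:,1],z)[:,:2]
    A=np.c_[2*p,np.ones(len(p))]; s=np.linalg.lstsq(A,(p**2).sum(1),rcond=None)[0]
    return np.round([s[0],s[1],z,2*np.sqrt(s[2]+s[0]**2+s[1]**2)],4)
def rect(n,c,z):
    p=ray(n,c[:,0],c[:,1],z)[:,:2]*1000
    (x,y),(w,h),a=cv2.minAreaRect(p.astype(np.float32))
    if w<h: w,h,a=h,w,a+90
    return [round(float(v),1) for v in(x,y,z*1000,w,h,(a+90)%180-90)]
E
python3 - <<'E'
from meas import *
R=dict(top=dict(lens=(165,225,222,285),can=(170,165,205,200),cov=(105,190,165,250),bat=(252,235,290,280),usb=(245,178,285,200),lw=(360,200,408,250),cw=(316,166,345,196),us=(358,168,400,190),pk=(318,208,352,250),tray=(285,140,420,270)),
 side=dict(lens=(262,235,320,300),can=(200,250,230,290),cov=(205,305,275,365),bat=(288,200,328,236),usb=(230,200,250,230),lw=(275,122,320,150),cw=(236,150,264,170),us=(245,125,272,150),pk=(280,150,310,185),tray=(220,115,330,200)))
for n in R:
    f=np.load(n+"0.npz"); im=f["im"].astype(int); P=np.load(n+"P.npy"); g=im.max(2); r=R[n]
    zz=P[...,2]; lo=.012 if n=="top" else 0
    print(n,"lens",circ(n,big(zz>.062,r["lens"]),.071), "can",circ(n,big((zz>.046)&(im[...,0]>im[...,1]+60),r["can"]),.052))
    b=np.median(g[250:260,230:250]) if n=="side" else np.median(g[120:140,200:240]); print("desk bright",b)
    for k,z,th in(("bat",.016,60),("usb",.008,70),("lw",.039,32),("cw",.039,32),("us",.023,32),("pk",.024,32)):
        try:
            c=big(g<th*b/220,r[k]); print(k,rect(n,c,z),circ(n,c,z) if k[1]=="w" else "")
        except Exception as e: print(k,e)
    c=big((g<.72*b),r["cov"]); print("cov flange",rect(n,c,.003))
    c=big((g<.8*b),r["tray"]); print("tray",rect(n,c,.018))
f=np.load("side0.npz")["im"][:,:,::-1]
v=np.vstack([cv2.resize(f[110:205,215:330],(575,475),interpolation=cv2.INTER_CUBIC)])
cv2.imwrite("pics/sideA.png",np.clip(v.astype(int)*1.4,0,255).astype(np.uint8))
E
```

```text
top lens [0.4453 0.3057 0.071  0.0663] can [0.5853 0.3209 0.052  0.0289]
desk bright 16.0
bat max() iterable argument is empty
usb max() iterable argument is empty
lw [464.6, -57.6, 39.0, 0.0, 0.0, 0.0] [ 0.1085 -0.0135  0.039   0.7176]
cw [587.5, 29.2, 39.0, 0.0, 0.0, 0.0] [0.1705 0.0085 0.039  0.8349]
us [582.8, -78.1, 23.0, 0.0, 0.0, 0.0] 
pk max() iterable argument is emptyTraceback (most recent call last):
  File "<stdin>", line 13, in <module>
  File "meas.py", line 5, in big
    return max(cs,key=cv2.contourArea)[:,0,:].astype(float)
           ~~~^^^^^^^^^^^^^^^^^^^^^^^^
ValueError: max() iterable argument is empty
```

```bash
cat > m1.py <<'E'
from meas import *
R=dict(top=dict(lens=(165,225,222,285),can=(170,165,205,200),cov=(105,190,165,250),bat=(252,235,290,280),usb=(245,178,285,200),lw=(360,200,408,250),cw=(316,166,345,196),us=(358,168,400,190),pk=(320,212,349,248),tray=(285,140,420,270)),
 side=dict(lens=(262,235,320,300),can=(200,250,230,290),cov=(205,305,275,365),bat=(288,200,328,236),usb=(230,200,250,230),lw=(275,122,320,150),cw=(236,150,264,170),us=(245,125,272,150),pk=(280,154,308,182),tray=(220,115,330,200)))
for n in R:
    f=np.load(n+"0.npz"); im=f["im"].astype(int); P=np.load(n+"P.npy"); g=cv2.GaussianBlur(im.max(2).astype(np.uint8),(3,3),0).astype(float); r=R[n]
    zz=P[...,2]; 
    b=np.median(g[250:260,230:250]) if n=="side" else np.median(g[192:205,200:245]); print(n,"desk bright",b)
    print("lens",circ(n,big(zz>.062,r["lens"]),.071), "can",circ(n,big((zz>.046)&(im[...,0]>im[...,1]+50),r["can"]),.052))
    for k,z,th in(("bat",.016,.27),("usb",.008,.4),("lw",.039,.22),("cw",.039,.22),("us",.023,.22),("pk",.024,.2)):
        try:
            c=big(g<th*b,r[k]); print(k,rect(n,c,z),circ(n,c,z) if k[1]=="w" else "")
        except Exception as e: print(k,e)
    c=big((g<.72*b),r["cov"]); print("cov flange",rect(n,c,.003))
    c=big((g<.45*b)if n=="top" else (g<.7*b),r["tray"]); print("tray",rect(n,c,.018))
    print("desk z",np.median(zz[192:205,200:245] if n=="top" else zz[250:260,230:250]))
f=np.load("side0.npz")["im"][:,:,::-1]
v=cv2.resize(f[110:205,215:330],(575,475),interpolation=cv2.INTER_CUBIC)
cv2.imwrite("pics/sideA.png",np.clip(v.astype(int)*1.4,0,255).astype(np.uint8))
E
python3 m1.py
```

```text
top desk bright 147.0
lens [0.4453 0.3057 0.071  0.0663] can [0.5854 0.3212 0.052  0.0302]
bat [432.9, 159.5, 16.0, 48.5, 32.2, -10.3] 
usb [575.2, 171.7, 8.0, 30.2, 16.3, 89.1] 
lw [492.8, -59.9, 39.0, 72.0, 71.9, 89.1] [ 0.4924 -0.0597  0.039   0.0721]
cw [580.7, 39.1, 39.0, 39.3, 37.7, 89.1] [0.5803 0.0385 0.039  0.0388]
us [585.9, -56.6, 23.0, 59.7, 25.9, -87.7] 
pk [487.2, 32.4, 24.0, 57.1, 40.9, 3.2] 
cov flange [513.9, 432.2, 3.0, 76.5, 60.3, -15.4]
tray [486.6, 33.4, 18.0, 277.2, 145.5, 48.1]
desk z 0.0013518676187481747
side desk bright 236.0
lens [0.4436 0.3104 0.071  0.0675] can [0.583  0.3244 0.052  0.0326]
bat [431.1, 168.2, 16.0, 50.0, 39.8, -10.6] 
usb [571.9, 180.5, 8.0, 38.0, 16.9, -82.3] 
lw [490.5, -47.9, 39.0, 65.6, 48.4, 9.8] [ 0.4906 -0.0474  0.039   0.056 ]
cw [578.0, 51.1, 39.0, 31.4, 18.8, 9.9] [0.5774 0.0505 0.039  0.0239]
us [584.5, -52.0, 23.0, 52.6, 23.9, -86.9] 
pk [485.4, 37.2, 24.0, 54.2, 34.4, 9.9] 
cov flange [511.7, 434.2, 3.0, 76.1, 60.0, -15.5]
tray [555.8, -17.5, 18.0, 258.1, 252.5, 3.2]
desk z -0.001673981525930498
```

View pics/sideA.png

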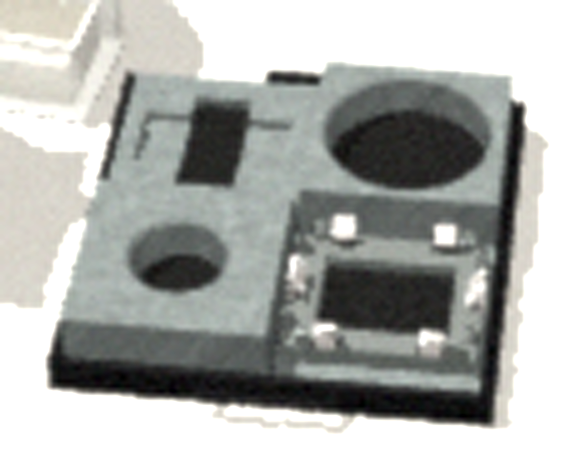

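```bash
cat > go.py <<'E'
import sys,numpy as np
from plant import readout
from scipy.spatial.transform import Rotation as Ro
# go.py x y z(mm, TCP) phi(deg, tool y axis in world, mod 180)
def go(x,y,z,phi=None,half=True):
    s=readout.get_state(); M=Ro.from_quat(s["tool_rot"]).as_matrix()
    a=np.degrees(np.arctan2(M[1,1],M[0,1])); d=0
    if phi is not None: d=(phi-a+90)%180-90
    M2=M@Ro.from_euler("z",-d,degrees=True).as_matrix()
    t=M2.T@(np.array([x,y,z])/1000-s["tcp_pos"])
    print("t %.2f tcp %s phi %.1f gap %.4f grip %.1f F %s q6 %.2f"%(s["time"],np.round(s["tcp_pos"]*1000,1),a,s["finger_gap"],s["grip_force"],np.round(s["ft_force"],1),s["qpos"][5]))
    print("turn %.1f shift %s tilt %s"%(-d,np.round(t,4),np.round(M[:2,2],4)))
if __name__=="__main__": go(*map(float,sys.argv[1:]))
E
python3 - <<'E'
from h import *
print("usb top",ray("top",[251.0,277.4,264.2],[187.5]*3,.004)*1000)
P=np.load("topP.npy");S=np.load("sideP.npy")
for k,(u,v) in dict(canfoam=(311,166),canfoam2=(350,195),usbfoam=(385,165),usbf2=(365,198),notch=(378,168),lensfoam=(402,200),caserim=(335,211)).items(): 
    print(k,np.round(np.median(P[v-2:v+3,u-3:u+4].reshape(-1,3),0)*1000,1))
for k,(u,v) in dict(canfoam=(240,168),lensfoam=(315,135),usbfoam=(241,142)).items(): print("side",k,np.round(np.median(S[v-2:v+3,u-2:u+3].reshape(-1,3),0)*1000,1))
E
python3 go.py 444 307 200 90
```

```text
usb top [[575.24890148 194.97805941   4.        ]
 [574.40761118 141.71926046   4.        ]
 [574.82833065 168.35336464   4.        ]]
canfoam [609.9  75.7  41. ]
canfoam2 [551.2   1.5  40.3]
usbfoam [613.5 -73.1  23.4]
usbf2 [547.1 -30.9  24.1]
notch [608.  -59.9  20.4]
lensfoam [ 539.9 -101.5   38.1]
caserim [522.1  29.4  24.4]
side canfoam [597.4  65.   36.9]
side lensfoam [448.8 -75.1  36. ]
side usbfoam [621.1 -34.2  20.6]
t 0.10 tcp [160.9 551.7 291.5] phi 73.7 gap 0.0912 grip 0.0 F [-0.1  0.1  0.5] q6 -0.02
turn -16.3 shift [-0.2831 -0.2446  0.0917] tilt [-0.0005 -0.0015]
```

Request:
{"method": "send_rows", "body": {"deltas": [[0,0,0,-8.2,0.0912],[0,0,0,-8.1,0.0912],[-0.035,-0.031,0.011,0,0.0912],[-0.035,-0.031,0.011,0,0.0912],[-0.035,-0.031,0.011,0,0.0912]]}}

```text
time: 0.72
tcp_pos: [0.2668, 0.458, 0.2586]
tool_rot: [-0.001, 1.0, -0.0, -0.0]
ft_force: [0.4, -0.3, -0.1]
finger_gap: 0.0911
grip_force: 0.0
```

Request:
{"method": "send_rows", "body": {"deltas": [[-0.035,-0.03,0.011,0,0.0912],[-0.035,-0.03,0.011,0,0.0912],[-0.035,-0.03,0.012,0,0.0912],[-0.035,-0.03,0.012,0,0.0912],[-0.035,-0.03,0.012,0,0.0912]]}}

```text
time: 1.35
tcp_pos: [0.442, 0.308, 0.2006]
tool_rot: [-0.0, 1.0, -0.0, -0.0]
ft_force: [-0.1, -0.2, 0.2]
finger_gap: 0.0906
grip_force: 0.0
```

```bash
python3 - <<'E'
from h import *
from go import go
im,d=eyes.get_image("top"); i2,_=eyes.get_image("side")
v=np.vstack([im[160:300,100:300],i2[180:320,180:380]])[:,:,::-1]
cv2.imwrite("pics/l1.png",np.clip(cv2.resize(v,None,fx=2,fy=2).astype(int)*1.3,0,255).astype(np.uint8))
go(444,307,113,90)
E
```

```text
t 1.45 tcp [443.2 306.4 199.6] phi 89.8 gap 0.0914 grip 0.0 F [-1.   0.7 -0.1] q6 -0.98
turn -0.2 shift [-0.001   0.0009  0.0866] tilt [-0.0014 -0.0025]
```

View pics/l1.png

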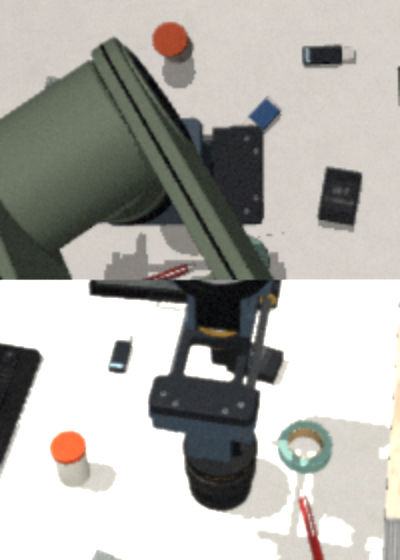

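The gripper is centred over the lens, which sits at about (220,480) in the lower half of the picture. I'll descend and grip.

Request:
{"method": "send_rows", "body": {"deltas": [[-0.001,0.001,0.03,0,0.0912],[0,0,0.03,0,0.0912],[0,0,0.017,0,0.0912],[0,0,0.009,0,0.0912],[0,0,0,0,0.0912]], "squeeze": 25}}

```text
time: 2.08
tcp_pos: [0.4418, 0.3104, 0.115]
tool_rot: [-0.001, 1.0, -0.0, -0.0]
ft_force: [-0.8, -0.2, -0.5]
finger_gap: 0.0911
grip_force: 0.0
```

Request:
{"method": "send_rows", "body": {"deltas": [[0,0,0,0,0.06],[0,0,0,0,0.06],[0,0,0,0,0.06],[0,0,0,0,0.06],[0,0,0,0,0.06]], "squeeze": 25}}

```text
time: 2.7
tcp_pos: [0.4422, 0.3098, 0.1158]
tool_rot: [-0.0, 1.0, -0.0, 0.0]
ft_force: [-0.1, -4.2, 5.8]
finger_gap: 0.0656
grip_force: 25.0
```

```bash
python3 go.py 491 -60 190 93
```

```text
t 2.70 tcp [442.2 309.8 115.8] phi 90.0 gap 0.0656 grip 25.0 F [-0.1 -4.2  5.8] q6 -0.98
turn -3.0 shift [-0.0294 -0.3719 -0.074 ] tilt [ 0.0002 -0.0005]
```

```bash
cat > c.py <<'E'
# c.py: keeps the commanded pose. args: sums "dx dy dz turn" (m,deg; turn before shift) [repeatable] then -g x y z phi (mm,deg)
import sys,json,numpy as np
from plant import readout
p=json.load(open("cmd.json")); a=sys.argv[1:]; g=None
if "-g" in a: i=a.index("-g"); g=list(map(float,a[i+1:])); a=a[:i]
v=np.array(list(map(float,a))).reshape(-1,4)
def ax(phi):
    f=np.radians(phi); y=np.array([np.cos(f),np.sin(f)]); return np.array([np.cos(f+np.pi/2),np.sin(f+np.pi/2)]),y
for dx,dy,dz,t in v:
    p[3]-=t; x,y=ax(p[3]); q=1000*(dx*x+dy*y); p[0]+=q[0]; p[1]+=q[1]; p[2]-=1000*dz
json.dump(p,open("cmd.json","w")); s=readout.get_state()
print("cmd",np.round(p,1),"meas",np.round(s["tcp_pos"]*1000,1),"t %.1f gap %.4f grip %.1f q6 %.2f F"%(s["time"],s["finger_gap"],s["grip_force"],s["qpos"][5]),np.round(s["ft_force"],1))
if g:
    d=(g[3]-p[3]+90)%180-90; x,y=ax(p[3]+d); w=np.array(g[:2])-p[:2]
    print("turn %.1f  dx %.4f dy %.4f dz %.4f"%(-d,w@x/1000,w@y/1000,(p[2]-g[2])/1000))
E
echo '[442,310,114,90.04]'>cmd.json; python3 c.py -g 488.7 -60.4 190 90
```

```text
cmd [442. 310. 114.  90.] meas [442.2 309.8 115.8] t 2.7 gap 0.0656 grip 25.0 q6 -0.98 F [-0.1 -4.2  5.8]
turn 0.0  dx -0.0467 dy -0.3704 dz -0.0760
```

Request:
{"method": "send_rows", "body": {"deltas": [[0,0,-0.01,0,0.06],[0,0,-0.02,0,0.06],[0,0,-0.024,0,0.06],[0,0,-0.022,0,0.06],[0,0,0,0,0.06]]}}

```text
time: 3.32
tcp_pos: [0.4429, 0.311, 0.1928]
tool_rot: [-0.0, 1.0, 0.001, 0.002]
ft_force: [-0.4, -0.8, -2.8]
finger_gap: 0.0652
grip_force: 25.0
```

Request:
{"method": "send_rows", "body": {"deltas": [[-0.005,-0.037,0,0,0.06],[-0.005,-0.037,0,0,0.06],[-0.005,-0.037,0,0,0.06],[-0.005,-0.037,0,0,0.06],[-0.005,-0.037,0,0,0.06]]}}

```text
time: 3.95
tcp_pos: [0.4668, 0.1241, 0.1901]
tool_rot: [-0.0, 1.0, 0.0, -0.001]
ft_force: [0.7, -0.4, -2.2]
finger_gap: 0.0649
grip_force: 25.0
```

Request:
{"method": "send_rows", "body": {"deltas": [[-0.005,-0.037,0,0,0.06],[-0.005,-0.037,0,0,0.06],[-0.005,-0.037,0,0,0.06],[-0.005,-0.037,0,0,0.06],[-0.002,-0.037,0,0,0.06]]}}

```text
time: 4.58
tcp_pos: [0.4892, -0.0608, 0.1901]
tool_rot: [-0.0, 1.0, 0.0, -0.001]
ft_force: [1.1, 0.2, -2.3]
finger_gap: 0.065
grip_force: 25.0
```

Request:
{"method": "send_rows", "body": {"deltas": [[0,0,0,0,0.06],[0,0,0,0,0.06]]}}

```text
time: 4.82
tcp_pos: [0.4889, -0.0593, 0.1904]
tool_rot: [-0.0, 1.0, 0.001, -0.001]
ft_force: [-0.2, -0.4, -2.4]
finger_gap: 0.0652
grip_force: 25.0
```

```bash
python3 c.py -0.047 -0.370 -0.076 0 -g 488.7 -60.4 131 90; python3 - <<'E'
from h import *
im,d=eyes.get_image("top"); i2,d2=eyes.get_image("side"); np.savez("l2.npz",d2=d2,i2=i2)
v=np.vstack([im[140:280,270:470],i2[60:200,200:400]])[:,:,::-1]
cv2.imwrite("pics/l2.png",np.clip(cv2.resize(v,None,fx=2,fy=2).astype(int)*1.3,0,255).astype(np.uint8))
E
```

```text
cmd [489.3 -60.  190.   90. ] meas [488.9 -59.3 190.4] t 4.8 gap 0.0652 grip 25.0 q6 -1.72 F [-0.2 -0.4 -2.4]
turn 0.0  dx 0.0006 dy -0.0004 dz 0.0590
```

View pics/l2.png

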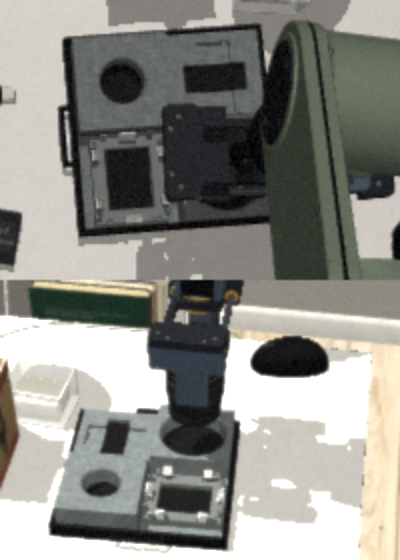

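The held lens, at about (195,410) in the lower picture, hangs over its well. I'll lower it gently.

Request:
{"method": "send_rows", "body": {"deltas": [[0,0,0.02,0,0.06],[0,0,0.015,0,0.06],[0,0,0.01,0,0.06],[0,0,0.006,0,0.06],[0,0,0.004,0,0.06]]}}

```text
time: 5.55
tcp_pos: [0.4896, -0.0597, 0.136]
tool_rot: [-0.0, 1.0, 0.0, 0.0]
ft_force: [0.1, 1.1, -3.0]
finger_gap: 0.0655
grip_force: 25.0
```

Request:
{"method": "send_rows", "body": {"deltas": [[0,0,0.0015,0,0.06],[0,0,0.001,0,0.06],[0,0,0.0005,0,0.06],[0,0,0,0,0.06],[0,0,0,0,0.06]]}}

```text
time: 6.18
tcp_pos: [0.4895, -0.0598, 0.1333]
tool_rot: [-0.0, 1.0, 0.0, 0.0]
ft_force: [-0.4, -0.3, -2.2]
finger_gap: 0.0648
grip_force: 25.0
```

Request:
{"method": "send_rows", "body": {"deltas": [[0,0,0.0005,0,0.06],[0,0,0.0005,0,0.06],[0,0,0.0003,0,0.06],[0,0,0,0,0.06]]}}

```text
time: 6.68
tcp_pos: [0.4895, -0.0597, 0.1328]
tool_rot: [-0.0, 1.0, -0.0, 0.0]
ft_force: [-2.7, -0.1, 5.8]
finger_gap: 0.0654
grip_force: 25.0
```

Request:
{"method": "send_rows", "body": {"deltas": [[0,0,0.0005,0,0.06],[0,0,0.0005,0,0.06],[0,0,0,0,0.06]]}}

```text
time: 7.05
tcp_pos: [0.4895, -0.0597, 0.1328]
tool_rot: [-0.0, 1.0, -0.0, 0.0]
ft_force: [-3.8, 1.4, 14.2]
finger_gap: 0.0653
grip_force: 25.0
```

Request:
{"method": "send_rows", "body": {"deltas": [[0,0,-0.001,0,0.06],[0,0,0,0,0.07],[0,0,0,0,0.08],[0,0,0,0,0.0912],[0,0,0,0,0.0912]]}}

```text
time: 7.68
tcp_pos: [0.4895, -0.0598, 0.1318]
tool_rot: [-0.0, 1.0, 0.0, -0.0]
ft_force: [-0.6, 0.7, 0.0]
finger_gap: 0.0913
grip_force: 0.0
```

Request:
{"method": "send_rows", "body": {"deltas": [[0,0,0,0,0.0912],[0,0,-0.01,0,0.0912],[0,0,-0.03,0,0.0912],[0,0,-0.03,0,0.0912],[0,0,0,0,0.0912]]}}

```text
time: 8.3
tcp_pos: [0.4908, -0.06, 0.2046]
tool_rot: [-0.0, 1.0, -0.0, 0.003]
ft_force: [-0.2, -0.1, 0.5]
finger_gap: 0.0913
grip_force: 0.0
```

```bash
python3 c.py 0 0 -0.0107 0 -g 584.3 322.3 200 90
```

```text
cmd [489.3 -60.  200.7  90. ] meas [490.8 -60.  204.6] t 8.3 gap 0.0913 grip 0.0 q6 -1.72 F [-0.2 -0.1  0.5]
turn 0.0  dx -0.0950 dy 0.3823 dz 0.0007
```

Request:
{"method": "send_rows", "body": {"deltas": [[-0.0095,0.0382,0,0,0.07],[-0.0095,0.0382,0,0,0.07],[-0.0095,0.0382,0,0,0.07],[-0.0095,0.0382,0,0,0.07],[-0.0095,0.0382,0,0,0.07]]}}

```text
time: 8.93
tcp_pos: [0.5365, 0.1325, 0.201]
tool_rot: [-0.0, 1.0, -0.0, -0.001]
ft_force: [0.7, 0.5, -0.6]
finger_gap: 0.0698
grip_force: 0.0
```

Request:
{"method": "send_rows", "body": {"deltas": [[-0.0095,0.0382,0,0,0.07],[-0.0095,0.0382,0,0,0.07],[-0.0095,0.0382,0,0,0.07],[-0.0095,0.0382,0,0,0.07],[-0.0095,0.0385,0,0,0.07]]}}

```text
time: 9.55
tcp_pos: [0.5839, 0.3237, 0.2008]
tool_rot: [-0.0, 1.0, -0.0, -0.001]
ft_force: [1.1, 0.5, 0.3]
finger_gap: 0.0696
grip_force: 0.0
```

Request:
{"method": "send_rows", "body": {"deltas": [[0,0,0.03,0,0.07],[0,0,0.03,0,0.07],[0,0,0.022,0,0.07],[0,0,0.012,0,0.07],[0,0,0,0,0.07]]}}

```text
time: 10.18
tcp_pos: [0.5837, 0.3223, 0.1068]
tool_rot: [-0.0, 1.0, -0.001, -0.001]
ft_force: [0.0, -0.0, -0.2]
finger_gap: 0.0697
grip_force: 0.0
```

Request:
{"method": "send_rows", "body": {"deltas": [[0,0,0,0,0.02],[0,0,0,0,0.02],[0,0,0,0,0.02],[0,0,0,0,0.02],[0,0,0,0,0.02]], "squeeze": 15}}

```text
time: 10.8
tcp_pos: [0.5843, 0.3227, 0.1084]
tool_rot: [-0.0, 1.0, 0.0, 0.0]
ft_force: [-0.2, -0.7, 2.7]
finger_gap: 0.0324
grip_force: 15.0
```

```bash
python3 c.py -0.095 0.3823 0.094 0 -g 579.9 38.4 180 90
```

```text
cmd [584.  322.4 106.7  90. ] meas [584.3 322.7 108.4] t 10.8 gap 0.0324 grip 15.0 q6 -1.08 F [-0.2 -0.7  2.7]
turn 0.0  dx 0.0041 dy -0.2840 dz -0.0733
```

Request:
{"method": "send_rows", "body": {"deltas": [[0,0,-0.01,0,0.02],[0,0,-0.025,0,0.02],[0,0,-0.025,0,0.02],[0,0,-0.013,0,0.02],[0.004,0,0,0,0.02]]}}

```text
time: 11.42
tcp_pos: [0.5805, 0.3228, 0.1821]
tool_rot: [-0.0, 1.0, 0.001, 0.001]
ft_force: [-0.1, 1.0, 0.3]
finger_gap: 0.0326
grip_force: 15.0
```

Request:
{"method": "send_rows", "body": {"deltas": [[0,-0.0355,0,0,0.02],[0,-0.0355,0,0,0.02],[0,-0.0355,0,0,0.02],[0,-0.0355,0,0,0.02],[0,-0.0355,0,0,0.02]]}}

```text
time: 12.05
tcp_pos: [0.5793, 0.1439, 0.1796]
tool_rot: [-0.0, 1.0, -0.0, -0.001]
ft_force: [0.4, 0.5, -0.0]
finger_gap: 0.0327
grip_force: 15.0
```

Request:
{"method": "send_rows", "body": {"deltas": [[0,-0.0355,0,0,0.02],[0,-0.0355,0,0,0.02],[0,-0.0355,0,0,0.02],[0,0,0,0,0.02],[0,0,0,0,0.02]]}}

```text
time: 12.68
tcp_pos: [0.5799, 0.039, 0.1802]
tool_rot: [-0.0, 1.0, 0.0, -0.001]
ft_force: [0.1, 0.1, 0.3]
finger_gap: 0.0329
grip_force: 15.0
```

```bash
python3 c.py 0.004 -0.284 -0.073 0 -g 579.9 38.4 124 90; python3 - <<'E'
from h import *
im,d=eyes.get_image("top"); i2,d2=eyes.get_image("side")
v=np.vstack([im[140:280,270:470],i2[60:200,200:400]])[:,:,::-1]
cv2.imwrite("pics/l3.png",np.clip(cv2.resize(v,None,fx=2,fy=2).astype(int)*1.3,0,255).astype(np.uint8))
E
```

```text
cmd [580.2  38.4 179.7  90. ] meas [579.9  39.  180.2] t 12.7 gap 0.0329 grip 15.0 q6 -1.52 F [0.1 0.1 0.3]
turn 0.0  dx 0.0003 dy 0.0000 dz 0.0557
```

View pics/l3.png

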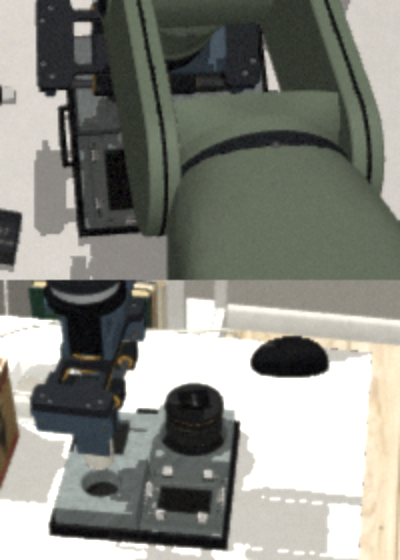

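The lens stands upright in its well at about (195,415), lower picture. The can is held over its own well, and I'll lower it now.

Request:
{"method": "send_rows", "body": {"deltas": [[0,0,0.02,0,0.02],[0,0,0.015,0,0.02],[0,0,0.01,0,0.02],[0,0,0.006,0,0.02],[0,0,0.003,0,0.02]]}}

```text
time: 13.4
tcp_pos: [0.5805, 0.0387, 0.1267]
tool_rot: [-0.0, 1.0, 0.0, 0.0]
ft_force: [0.2, -0.1, -0.8]
finger_gap: 0.0327
grip_force: 15.0
```

Request:
{"method": "send_rows", "body": {"deltas": [[0,0,0.001,0,0.02],[0,0,0.0005,0,0.02],[0,0,0.0005,0,0.02],[0,0,0,0,0.02]]}}

```text
time: 13.9
tcp_pos: [0.5806, 0.0385, 0.1253]
tool_rot: [-0.0, 1.0, 0.0, 0.0]
ft_force: [0.1, -0.0, 1.1]
finger_gap: 0.0326
grip_force: 15.0
```

Request:
{"method": "send_rows", "body": {"deltas": [[0,0,0.0005,0,0.02],[0,0,0.0005,0,0.02],[0,0,0,0,0.02]]}}

```text
time: 14.28
tcp_pos: [0.581, 0.0385, 0.1252]
tool_rot: [-0.0, 1.0, -0.0, 0.001]
ft_force: [-1.3, -1.1, 7.2]
finger_gap: 0.0331
grip_force: 15.0
```

Request:
{"method": "send_rows", "body": {"deltas": [[0,0,-0.0005,0,0.03],[0,0,0,0,0.042],[0,0,0,0,0.055],[0,0,0,0,0.055],[0,0,0,0,0.055]]}}

```text
time: 14.9
tcp_pos: [0.5803, 0.0387, 0.1242]
tool_rot: [-0.0, 1.0, 0.0, -0.0]
ft_force: [0.2, 0.1, -0.1]
finger_gap: 0.055
grip_force: 0.0
```

Request:
{"method": "send_rows", "body": {"deltas": [[0,0,-0.01,0,0.055],[0,0,-0.03,0,0.055],[0,0,-0.03,0,0.055],[0,0,0,0,0.055]]}}

```text
time: 15.4
tcp_pos: [0.5818, 0.0387, 0.1974]
tool_rot: [-0.0, 1.0, 0.0, 0.003]
ft_force: [-0.2, -0.7, -0.1]
finger_gap: 0.0551
grip_force: 0.0
```

```bash
python3 c.py 0 0 -0.0135 0 -g 573.7 169.5 150 -0.9
```

```text
cmd [580.2  38.4 193.2  90. ] meas [581.8  38.7 197.4] t 15.4 gap 0.0551 grip 0.0 q6 -1.52 F [-0.2 -0.7 -0.1]
turn -89.1  dx -0.1310 dy 0.0085 dz 0.0432
```

Request:
{"method": "send_rows", "body": {"deltas": [[0,0,0,10.1,0.045],[0,0,0,10.1,0.045],[0,0,0,10.1,0.045],[0,0,0,10.1,0.045],[0,0,0,10.1,0.045]]}}

```text
time: 16.02
tcp_pos: [0.5798, 0.0386, 0.1933]
tool_rot: [0.429, 0.903, -0.0, -0.001]
ft_force: [-0.0, 0.0, -0.5]
finger_gap: 0.0453
grip_force: 0.0
```

Request:
{"method": "send_rows", "body": {"deltas": [[0,0,0,10.1,0.045],[0,0,0,10.1,0.045],[0,0,0,10.1,0.045],[0,0,0,10.1,0.045],[0,-0.0085,0,0,0.045]]}}

```text
time: 16.65
tcp_pos: [0.5714, 0.0387, 0.1935]
tool_rot: [0.712, 0.702, -0.001, -0.001]
ft_force: [-0.6, 0.3, 0.1]
finger_gap: 0.0453
grip_force: 0.0
```

Request:
{"method": "send_rows", "body": {"deltas": [[0.033,0,0,0,0.045],[0.033,0,0,0,0.045],[0.033,0,0,0,0.045],[0.032,0,0,0,0.045],[0,0,0.04,0,0.045]]}}

```text
time: 17.27
tcp_pos: [0.5751, 0.1723, 0.1564]
tool_rot: [0.71, 0.704, 0.003, 0.002]
ft_force: [0.3, -0.6, 0.1]
finger_gap: 0.0451
grip_force: 0.0
```

Request:
{"method": "send_rows", "body": {"deltas": [[0,0,0,0,0.045],[0,0,0,0,0.045]]}}

```text
time: 17.52
tcp_pos: [0.5739, 0.1695, 0.155]
tool_rot: [0.712, 0.702, 0.0, 0.0]
ft_force: [1.4, -0.4, 0.3]
finger_gap: 0.045
grip_force: 0.0
```

```bash
python3 c.py 0.131 -0.0085 0.04 90.9 -g 573.7 169.5 82.5 -0.9; python3 - <<'E'
from h import *
im,d=eyes.get_image("top"); i2,d2=eyes.get_image("side")
v=np.vstack([im[130:270,220:420],i2[120:260,170:370]])[:,:,::-1]
cv2.imwrite("pics/l4.png",np.clip(cv2.resize(v,None,fx=2,fy=2).astype(int)*1.3,0,255).astype(np.uint8))
E
```

```text
cmd [573.7 169.5 153.2  -0.9] meas [573.9 169.5 155. ] t 17.5 gap 0.0450 grip 0.0 q6 0.28 F [ 1.4 -0.4  0.3]
turn 0.0  dx -0.0000 dy 0.0000 dz 0.0707
```

View pics/l4.png

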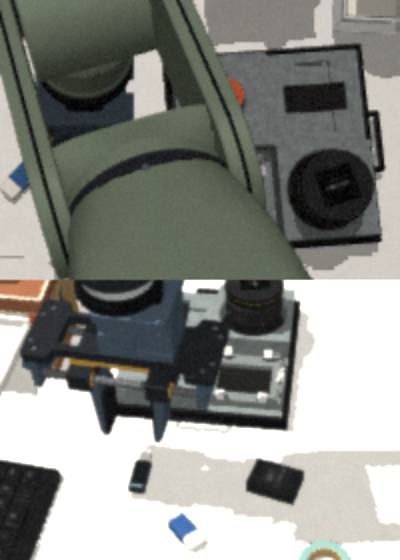

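The fingers straddle the USB at (141,475), lower picture, and the lens and can stand in their wells. I'll descend.

Request:
{"method": "send_rows", "body": {"deltas": [[0,0,0.03,0,0.045],[0,0,0.025,0,0.045],[0,0,0.01,0,0.045],[0,0,0.005,0,0.045],[0,0,0,0,0.045]]}}

```text
time: 18.25
tcp_pos: [0.5743, 0.1698, 0.0851]
tool_rot: [0.712, 0.702, 0.001, 0.0]
ft_force: [-0.2, -0.1, -0.3]
finger_gap: 0.045
grip_force: 0.0
```

Request:
{"method": "send_rows", "body": {"deltas": [[0,0,0,0,0.045],[0,0,0,0,0.045],[0,0,0,0,0.045]]}}

```text
time: 18.62
tcp_pos: [0.574, 0.1698, 0.0848]
tool_rot: [0.712, 0.702, 0.0, 0.0]
ft_force: [0.9, -0.1, -0.3]
finger_gap: 0.0449
grip_force: 0.0
```

Request:
{"method": "send_rows", "body": {"deltas": [[0,0,0.002,0,0.045],[0,0,0,0,0.01],[0,0,0,0,0.01],[0,0,0,0,0.01],[0,0,0,0,0.01]], "squeeze": 12}}

```text
time: 19.25
tcp_pos: [0.5739, 0.1697, 0.0824]
tool_rot: [0.712, 0.702, 0.0, -0.0]
ft_force: [-0.5, -0.2, -0.5]
finger_gap: 0.0176
grip_force: 12.0
```

Request:
{"method": "send_rows", "body": {"deltas": [[0,0,0,0,0.01],[0,0,0,0,0.01]]}}

```text
time: 19.5
tcp_pos: [0.5738, 0.1697, 0.0824]
tool_rot: [0.712, 0.702, -0.0, -0.0]
ft_force: [0.0, 1.4, -1.0]
finger_gap: 0.0178
grip_force: 12.0
```

```bash
python3 c.py 0 0 0.072 0 -g 584.8 -55.5 165 3
```

```text
cmd [573.7 169.5  81.2  -0.9] meas [573.8 169.7  82.4] t 19.5 gap 0.0178 grip 12.0 q6 0.28 F [ 0.   1.4 -1. ]
turn -3.9  dx -0.2253 dy -0.0006 dz -0.0838
```

Request:
{"method": "send_rows", "body": {"deltas": [[0,0,-0.01,0,0.01],[0,0,-0.03,0,0.01],[0,0,-0.03,0,0.01],[0,0,-0.034,0,0.01],[0,-0.0006,0,-3.9,0.01]]}}

```text
time: 20.12
tcp_pos: [0.5748, 0.1702, 0.1905]
tool_rot: [0.687, 0.726, 0.003, 0.002]
ft_force: [-0.3, -0.2, -1.4]
finger_gap: 0.0177
grip_force: 12.0
```

Request:
{"method": "send_rows", "body": {"deltas": [[-0.0282,0,0,0,0.01],[-0.0282,0,0,0,0.01],[-0.0282,0,0,0,0.01],[-0.0282,0,0,0,0.01],[-0.0282,0,0,0,0.01]]}}

```text
time: 20.75
tcp_pos: [0.5808, 0.028, 0.1873]
tool_rot: [0.688, 0.726, 0.0, 0.0]
ft_force: [-0.0, -0.9, 0.2]
finger_gap: 0.0176
grip_force: 12.0
```

Request:
{"method": "send_rows", "body": {"deltas": [[-0.0282,0,0,0,0.01],[-0.0282,0,0,0,0.01],[-0.0279,0,0,0,0.01],[0,0,0,0,0.01],[0,0,0,0,0.01]]}}

```text
time: 21.38
tcp_pos: [0.5851, -0.0548, 0.1868]
tool_rot: [0.688, 0.726, 0.0, -0.0]
ft_force: [-0.6, -0.1, -0.5]
finger_gap: 0.0181
grip_force: 12.0
```

```bash
python3 c.py -0.2253 -0.0006 -0.104 -3.9 -g 584.8 -55.5 101 3; python3 - <<'E'
from h import *
im,d=eyes.get_image("top"); i2,d2=eyes.get_image("side")
v=np.vstack([im[130:270,270:470],i2[60:200,170:370]])[:,:,::-1]
cv2.imwrite("pics/l5.png",np.clip(cv2.resize(v,None,fx=2,fy=2).astype(int)*1.3,0,255).astype(np.uint8))
E
```

```text
cmd [585.  -55.5 185.2   3. ] meas [585.1 -54.8 186.8] t 21.4 gap 0.0181 grip 12.0 q6 -0.17 F [-0.6 -0.1 -0.5]
turn 0.0  dx 0.0000 dy -0.0002 dz 0.0842
```

View pics/l5.png

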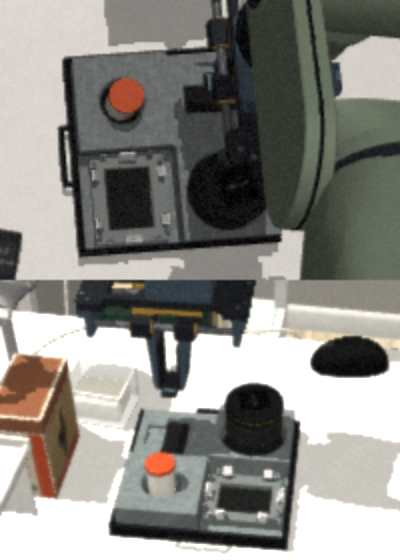

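The USB is held above its slot, which shows at (175,435) in the lower picture. The lens and can are seated. I'll lower it.

Request:
{"method": "send_rows", "body": {"deltas": [[0,0,0.03,0,0.01],[0,0,0.025,0,0.01],[0,0,0.015,0,0.01],[0,0,0.008,0,0.01],[0,0,0.005,0,0.01]]}}

```text
time: 22.1
tcp_pos: [0.5855, -0.0551, 0.1035]
tool_rot: [0.688, 0.726, 0.0, 0.0]
ft_force: [-0.6, 0.3, 0.0]
finger_gap: 0.0178
grip_force: 12.0
```

Request:
{"method": "send_rows", "body": {"deltas": [[0,0,0.001,0,0.01],[0,0,0.001,0,0.01],[0,0,0.0005,0,0.01],[0,0,0,0,0.01]]}}

```text
time: 22.6
tcp_pos: [0.5854, -0.0553, 0.1013]
tool_rot: [0.688, 0.726, 0.0, 0.0]
ft_force: [0.1, -0.1, 0.3]
finger_gap: 0.0176
grip_force: 12.5
```

Request:
{"method": "send_rows", "body": {"deltas": [[0,0,0.0005,0,0.01],[0,0,0.0005,0,0.01],[0,0,0.0003,0,0.01],[0,0,0,0,0.01]]}}

```text
time: 23.1
tcp_pos: [0.5854, -0.0557, 0.0998]
tool_rot: [0.688, 0.726, -0.0, 0.001]
ft_force: [0.5, -2.3, 3.2]
finger_gap: 0.0177
grip_force: 15.1
```

Request:
{"method": "send_rows", "body": {"deltas": [[0,0,0,0,0.024],[0,0,0,0,0.03],[0,0,0,0,0.03],[0,0,0,0,0.03],[0,0,-0.01,0,0.03]]}}

```text
time: 23.72
tcp_pos: [0.5841, -0.0546, 0.1085]
tool_rot: [0.688, 0.725, -0.001, -0.002]
ft_force: [-0.5, -0.3, 0.6]
finger_gap: 0.0301
grip_force: 0.0
```

Request:
{"method": "send_rows", "body": {"deltas": [[0,0,-0.03,0,0.05],[0,0,-0.04,0,0.06],[0,0,-0.02,0,0.06],[0,0,0,0,0.06]]}}

```text
time: 24.22
tcp_pos: [0.5857, -0.0545, 0.2013]
tool_rot: [0.688, 0.726, 0.001, 0.001]
ft_force: [-0.2, 0.2, -0.1]
finger_gap: 0.0599
grip_force: 0.0
```

```bash
python3 c.py 0 0 -0.0132 0 -g 431.8 160.6 170 79.7
```

```text
cmd [585.  -55.5 198.4   3. ] meas [585.7 -54.5 201.3] t 24.2 gap 0.0599 grip 0.0 q6 -0.17 F [-0.2  0.2 -0.1]
turn -76.7  dx 0.1894 dy 0.1852 dz 0.0284
```

Request:
{"method": "send_rows", "body": {"deltas": [[0,0,0,-9.6,0.06],[0,0,0,-9.6,0.06],[0,0,0,-9.6,0.06],[0,0,0,-9.6,0.06],[0,0,0,-9.6,0.06]]}}

```text
time: 24.85
tcp_pos: [0.5842, -0.0546, 0.1978]
tool_rot: [0.331, 0.944, 0.0, -0.002]
ft_force: [-0.6, 0.2, -0.1]
finger_gap: 0.0598
grip_force: 0.0
```

Request:
{"method": "send_rows", "body": {"deltas": [[0,0,0,-9.6,0.06],[0,0,0,-9.6,0.06],[0,0,0,-9.5,0.06],[0.027,0.0265,0,0,0.06],[0.027,0.0265,0,0,0.06]]}}

```text
time: 25.48
tcp_pos: [0.54, 0.0075, 0.1978]
tool_rot: [0.09, 0.996, 0.0, -0.002]
ft_force: [0.5, 0.4, -1.3]
finger_gap: 0.0598
grip_force: 0.0
```

Request:
{"method": "send_rows", "body": {"deltas": [[0.027,0.0265,0,0,0.06],[0.027,0.0265,0,0,0.06],[0.027,0.0265,0,0,0.06],[0.027,0.0265,0,0,0.06],[0.0274,0.0262,0,0,0.06]]}}

```text
time: 26.1
tcp_pos: [0.4299, 0.1617, 0.1983]
tool_rot: [0.09, 0.996, -0.0, -0.002]
ft_force: [0.5, 0.8, -0.3]
finger_gap: 0.0602
grip_force: 0.0
```

Request:
{"method": "send_rows", "body": {"deltas": [[0,0,0.03,0,0.06],[0,0,0.02,0,0.06],[0,0,0,0,0.06],[0,0,0,0,0.06]]}}

```text
time: 26.6
tcp_pos: [0.4318, 0.1608, 0.1496]
tool_rot: [0.09, 0.996, 0.0, -0.0]
ft_force: [-0.6, 0.3, -0.6]
finger_gap: 0.06
grip_force: 0.0
```

```bash
python3 c.py 0.1894 0.1852 0.05 -76.7 -g 431.8 160.6 85.5 79.7; python3 - <<'E'
from h import *
im,d=eyes.get_image("top"); i2,d2=eyes.get_image("side")
v=np.vstack([im[130:270,220:420],i2[110:250,180:380]])[:,:,::-1]
cv2.imwrite("pics/l6.png",np.clip(cv2.resize(v,None,fx=2,fy=2).astype(int)*1.3,0,255).astype(np.uint8))
E
```

```text
cmd [431.6 160.5 148.4  79.7] meas [431.8 160.8 149.6] t 26.6 gap 0.0600 grip 0.0 q6 -1.06 F [-0.6  0.3 -0.6]
turn 0.0  dx -0.0002 dy 0.0002 dz 0.0629
```

View pics/l6.png

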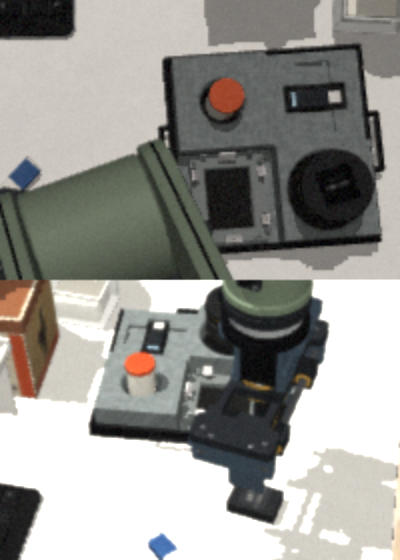

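The USB lies in its slot at (315,97), upper picture, and the gripper is over the battery. I'll grasp it.

Request:
{"method": "send_rows", "body": {"deltas": [[0,0,0.03,0,0.06],[0,0,0.02,0,0.06],[0,0,0.01,0,0.06],[0,0,0.003,0,0.06],[0,0,0,0,0.06]]}}

```text
time: 27.32
tcp_pos: [0.4322, 0.1609, 0.0871]
tool_rot: [0.089, 0.996, 0.0, 0.0]
ft_force: [0.3, 0.2, 0.2]
finger_gap: 0.0603
grip_force: 0.0
```

Request:
{"method": "send_rows", "body": {"deltas": [[0,0,0,0,0.03],[0,0,0,0,0.03],[0,0,0,0,0.03],[0,0,0,0,0.03],[0,0,0,0,0.03]], "squeeze": 18}}

```text
time: 27.95
tcp_pos: [0.432, 0.1608, 0.0869]
tool_rot: [0.089, 0.996, 0.0, 0.0]
ft_force: [-0.9, 0.5, 4.2]
finger_gap: 0.0356
grip_force: 18.0
```

```bash
python3 c.py 0 0 0.063 0 -g 486.1 33.5 165 93
```

```text
cmd [431.6 160.5  85.4  79.7] meas [432.  160.8  86.9] t 27.9 gap 0.0356 grip 18.0 q6 -1.06 F [-0.9  0.5  4.2]
turn -13.3  dx -0.0478 dy -0.1296 dz -0.0796
```

Request:
{"method": "send_rows", "body": {"deltas": [[0,0,-0.01,0,0.03],[0,0,-0.03,0,0.03],[0,0,-0.03,0,0.03],[0,0,-0.01,-6.7,0.03],[0,0,0,-6.6,0.03]]}}

```text
time: 28.58
tcp_pos: [0.4322, 0.1609, 0.1681]
tool_rot: [-0.028, 1.0, 0.0, 0.001]
ft_force: [-0.1, 0.6, -0.3]
finger_gap: 0.0358
grip_force: 18.0
```

Request:
{"method": "send_rows", "body": {"deltas": [[-0.0119,-0.0324,0,0,0.03],[-0.0119,-0.0324,0,0,0.03],[-0.0119,-0.0324,0,0,0.03],[-0.0119,-0.0324,0,0,0.03],[0,0,0,0,0.03]]}}

```text
time: 29.2
tcp_pos: [0.4869, 0.0322, 0.1669]
tool_rot: [-0.025, 1.0, -0.0, 0.0]
ft_force: [-0.3, 0.7, -0.8]
finger_gap: 0.036
grip_force: 18.0
```

Request:
{"method": "send_rows", "body": {"deltas": [[0,0,0.02,0,0.03],[0,0,0.01,0,0.03],[0,0,0,0,0.03],[0,0,0,0,0.03]]}}

```text
time: 29.7
tcp_pos: [0.4864, 0.0342, 0.1371]
tool_rot: [-0.027, 1.0, 0.0, 0.0]
ft_force: [-0.1, 0.8, -0.2]
finger_gap: 0.0356
grip_force: 18.0
```

```bash
python3 c.py -0.0476 -0.1296 -0.05 -13.3 -g 486.1 33.5 102.4 93; python3 - <<'E'
from h import *
im,d=eyes.get_image("top"); i2,d2=eyes.get_image("side")
v=np.hstack([cv2.resize(im[180:270,290:390],None,fx=4,fy=4),cv2.resize(i2[120:210,230:330],None,fx=4,fy=4)])[:,:,::-1]
cv2.imwrite("pics/l7.png",np.clip(v.astype(int)*1.3,0,255).astype(np.uint8))
E
```

```text
cmd [486.   33.6 135.4  93. ] meas [486.4  34.2 137.1] t 29.7 gap 0.0356 grip 18.0 q6 -1.58 F [-0.1  0.8 -0.2]
turn 0.0  dx -0.0001 dy -0.0001 dz 0.0330
```

View pics/l7.png

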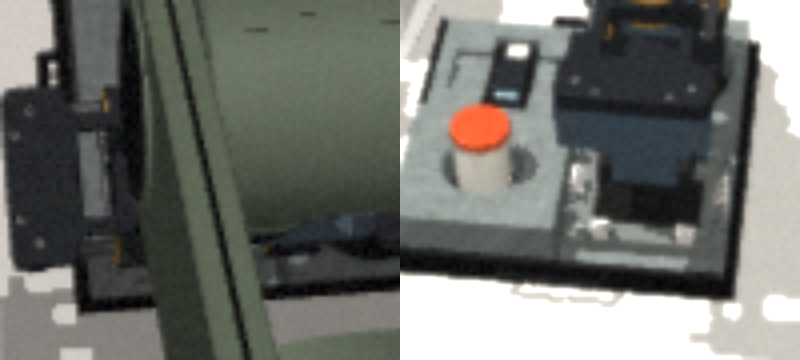

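The battery is centred over the pocket between the clips (x 600–700, y 200, right half). I'll lower it.

Request:
{"method": "send_rows", "body": {"deltas": [[0,0,0.015,0,0.03],[0,0,0.008,0,0.03],[0,0,0.004,0,0.03],[0,0,0.002,0,0.03],[0,0,0,0,0.03]]}}

```text
time: 30.42
tcp_pos: [0.4863, 0.0338, 0.1077]
tool_rot: [-0.027, 1.0, 0.0, 0.0]
ft_force: [0.2, 0.1, 0.0]
finger_gap: 0.0361
grip_force: 18.0
```

Request:
{"method": "send_rows", "body": {"deltas": [[0,0,0.0015,0,0.03],[0,0,0.0005,0,0.03],[0,0,0.0005,0,0.03],[0,0,0,0,0.03]]}}

```text
time: 30.92
tcp_pos: [0.4862, 0.0338, 0.1051]
tool_rot: [-0.027, 1.0, 0.0, 0.0]
ft_force: [-0.3, 0.6, -1.0]
finger_gap: 0.0358
grip_force: 18.0
```

Request:
{"method": "send_rows", "body": {"deltas": [[0,0,0.0005,0,0.03],[0,0,0.0005,0,0.03],[0,0,0.0003,0,0.03],[0,0,0,0,0.03]]}}

```text
time: 31.42
tcp_pos: [0.4862, 0.0338, 0.104]
tool_rot: [-0.027, 1.0, 0.0, 0.0]
ft_force: [-1.0, 0.2, 1.5]
finger_gap: 0.036
grip_force: 18.0
```

Request:
{"method": "send_rows", "body": {"deltas": [[0,0,0,0,0.04],[0,0,0,0,0.044],[0,0,0,0,0.044],[0,0,-0.004,0,0.044],[0,0,-0.012,0,0.044]]}}

```text
time: 32.05
tcp_pos: [0.4859, 0.0338, 0.12]
tool_rot: [-0.027, 1.0, 0.0, -0.001]
ft_force: [0.3, 0.1, 0.0]
finger_gap: 0.044
grip_force: 0.0
```

Request:
{"method": "send_rows", "body": {"deltas": [[0,0,-0.03,0,0.044],[0,0,-0.03,0,0.07],[0,0,-0.02,0,0.07],[0,0,0,0,0.07]]}}

```text
time: 32.55
tcp_pos: [0.4871, 0.0339, 0.2019]
tool_rot: [-0.027, 1.0, 0.0, 0.002]
ft_force: [0.0, 0.5, -0.1]
finger_gap: 0.069
grip_force: 0.0
```

```bash
python3 c.py 0 0 -0.0622 0 -g 512.8 433.2 150 74.6
```

```text
cmd [486.   33.6 197.6  93. ] meas [487.1  33.9 201.9] t 32.5 gap 0.0690 grip 0.0 q6 -1.58 F [ 0.   0.5 -0.1]
turn 18.4  dx 0.0803 dy 0.3924 dz 0.0476
```

Request:
{"method": "send_rows", "body": {"deltas": [[0,0,0,9.2,0.068],[0,0,0,9.2,0.068],[0.0089,0.0436,0,0,0.068],[0.0089,0.0436,0,0,0.068],[0.0089,0.0436,0,0,0.068]]}}

```text
time: 33.17
tcp_pos: [0.4947, 0.1681, 0.199]
tool_rot: [0.134, 0.991, -0.0, -0.001]
ft_force: [-0.8, 0.1, -0.7]
finger_gap: 0.068
grip_force: 0.0
```

Request:
{"method": "send_rows", "body": {"deltas": [[0.0089,0.0436,0,0,0.068],[0.0089,0.0436,0,0,0.068],[0.0089,0.0436,0,0,0.068],[0.0089,0.0436,0,0,0.068],[0.0089,0.0436,0,0,0.068]]}}

```text
time: 33.8
tcp_pos: [0.5095, 0.3902, 0.1987]
tool_rot: [0.134, 0.991, -0.001, -0.001]
ft_force: [-0.4, -0.3, 0.3]
finger_gap: 0.0681
grip_force: 0.0
```

Request:
{"method": "send_rows", "body": {"deltas": [[0.0091,0.0436,0,0,0.068],[0,0,0.03,0,0.068],[0,0,0.03,0,0.068],[0,0,0,0,0.068],[0,0,0,0,0.068]]}}

```text
time: 34.42
tcp_pos: [0.5131, 0.4336, 0.1404]
tool_rot: [0.134, 0.991, 0.0, 0.0]
ft_force: [-0.1, 0.8, 0.6]
finger_gap: 0.0678
grip_force: 0.0
```

```bash
python3 c.py 0 0 -0.001 0 0.0803 0.3924 0.06 18.4 -g 512.8 433.2 83.5 74.6; python3 - <<'E'
from meas import *
im,d=eyes.get_image("top"); i2,d2=eyes.get_image("side"); np.savez("c.npz",im=im,d=d,i2=i2,d2=d2)
P=cloud("top",d)*1000; p=P[222:235,330:343,2]; print("battery top z",np.median(p),np.percentile(p,[5,95]))
g=im.max(2).astype(float); b=147.
c=big(g<.2*b,(320,212,349,248)); print("dark battery",rect("top",c,.033))
v=np.hstack([cv2.resize(im[140:270,295:425],(400,400)),cv2.resize(i2[270:370,190:290],(400,400))])[:,:,::-1]
cv2.imwrite("pics/l8.png",np.clip(v.astype(int)*1.3,0,255).astype(np.uint8))
E
```

```text
cmd [512.5 433.2 138.6  74.6] meas [513.1 433.6 140.4] t 34.4 gap 0.0678 grip 0.0 q6 -0.62 F [-0.1  0.8  0.6]
turn 0.0  dx -0.0003 dy 0.0000 dz 0.0551
battery top z 34.18391160536085 [30.87365657 37.27201595]
dark battery [486.4, 33.2, 33.0, 57.4, 41.3, 3.1]
```

View pics/l8.png

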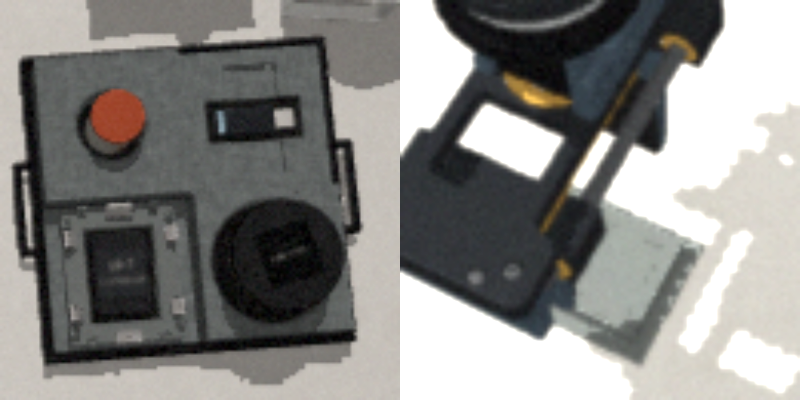

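The battery lies flat in the pocket at (120,275), left half, with its top at 33 mm as expected. The other three items are seated. Now I'll grasp the cover.

Request:
{"method": "send_rows", "body": {"deltas": [[0,0,0.025,0,0.068],[0,0,0.018,0,0.068],[0,0,0.009,0,0.068],[0,0,0.003,0,0.068],[0,0,0,0,0.068]]}}

```text
time: 35.15
tcp_pos: [0.5129, 0.4337, 0.0852]
tool_rot: [0.134, 0.991, 0.0, 0.0]
ft_force: [1.1, 0.4, 0.6]
finger_gap: 0.0678
grip_force: 0.0
```

Request:
{"method": "send_rows", "body": {"deltas": [[0,0,0,0,0.04],[0,0,0,0,0.04],[0,0,0,0,0.04],[0,0,0,0,0.04],[0,0,0,0,0.04]], "squeeze": 15}}

```text
time: 35.78
tcp_pos: [0.5129, 0.4336, 0.0853]
tool_rot: [0.134, 0.991, 0.0, 0.0]
ft_force: [0.5, -0.1, 3.5]
finger_gap: 0.048
grip_force: 15.0
```

```bash
python3 c.py 0 0 0.055 0 -g 486.1 33.5 165 93
```

```text
cmd [512.5 433.2  83.6  74.6] meas [512.9 433.6  85.3] t 35.8 gap 0.0480 grip 15.0 q6 -0.62 F [ 0.5 -0.1  3.5]
turn -18.4  dx 0.0473 dy -0.3978 dz -0.0814
```

```bash
python3 - <<'E'
from meas import *
f=np.load("c.npz"); s0=np.load("side0.npz")["im"]; t0=np.load("top0.npz")["im"]
for n,im,roi,fac in(("top",f["im"],(312,202,356,254),.9),("top",t0,(312,202,356,254),.9),("side",s0,(270,150,315,187),.9)):
    a,b,c,e=roi; g=im.min(2).astype(float); sub=g[b:e,a:c]
    th=np.percentile(sub,96.) if n=="top" else 190
    k,lab,st,ce=cv2.connectedComponentsWithStats((sub>th).astype(np.uint8))
    q=[ce[i]+[a,b] for i in range(1,k) if st[i,4]>=5]
    for p in q: print(n,np.round(p,1),np.round(ray(n,p[0],p[1],.036)[0,:2]*1000,1))
E
```

```text
top [333.1 206.2] [530.3  34.3]
top [350.4 214.8] [512.8   1.2]
top [316.4 217.4] [508.9  67.5]
top [352.5 239. ] [465.7  -1.1]
top [318.4 241.4] [462.2  65. ]
top [336.6 248.8] [447.4  30.2]
top [333.1 206.2] [530.3  34.3]
top [350.5 214.9] [512.7   1.1]
top [316.4 217.4] [508.9  67.5]
top [352.5 239. ] [465.7  -1.1]
top [318.6 241.6] [461.9  64.6]
top [336.6 248.8] [447.4  30.2]
```

Request:
{"method": "send_rows", "body": {"deltas": [[0,0,-0.01,0,0.04],[0,0,-0.03,0,0.04],[0,0,-0.03,0,0.04],[0,0,-0.012,-9.2,0.04],[0,0,0,-9.2,0.04]]}}

```text
time: 36.4
tcp_pos: [0.5132, 0.4339, 0.1689]
tool_rot: [-0.029, 1.0, 0.001, 0.001]
ft_force: [0.4, 0.6, -0.2]
finger_gap: 0.0476
grip_force: 15.0
```

Request:
{"method": "send_rows", "body": {"deltas": [[0.0053,-0.0442,0,0,0.04],[0.0053,-0.0442,0,0,0.04],[0.0053,-0.0442,0,0,0.04],[0.0053,-0.0442,0,0,0.04],[0.0053,-0.0442,0,0,0.04]]}}

```text
time: 37.02
tcp_pos: [0.4978, 0.21, 0.1673]
tool_rot: [-0.027, 1.0, 0.0, 0.0]
ft_force: [0.0, -0.1, -1.5]
finger_gap: 0.048
grip_force: 15.0
```

Request:
{"method": "send_rows", "body": {"deltas": [[0.0053,-0.0442,0,0,0.04],[0.0053,-0.0442,0,0,0.04],[0.0053,-0.0442,0,0,0.04],[0.0049,-0.0442,0,0,0.04],[0,0,0,0,0.04]]}}

```text
time: 37.65
tcp_pos: [0.4863, 0.0316, 0.1673]
tool_rot: [-0.024, 1.0, -0.0, 0.0]
ft_force: [0.3, 0.3, -0.4]
finger_gap: 0.0476
grip_force: 15.0
```

```bash
python3 c.py 0.0473 -0.3978 -0.082 -18.4 -g 486.1 33.5 125 93
```

```text
cmd [486.4  33.5 165.6  93. ] meas [486.3  31.6 167.3] t 37.6 gap 0.0476 grip 15.0 q6 -1.58 F [ 0.3  0.3 -0.4]
turn 0.0  dx 0.0003 dy 0.0000 dz 0.0406
```

Request:
{"method": "send_rows", "body": {"deltas": [[0,0,0.02,0,0.04],[0,0,0.015,0,0.04],[0,0,0.008,0,0.04],[0,0,0.002,0,0.04],[0,0,0,0,0.04]]}}

```text
time: 38.28
tcp_pos: [0.4869, 0.0341, 0.1222]
tool_rot: [-0.027, 1.0, 0.0, 0.0]
ft_force: [0.5, 0.8, -0.1]
finger_gap: 0.0478
grip_force: 15.0
```

Request:
{"method": "send_rows", "body": {"deltas": [[0,0,0.001,0,0.04],[0,0,0.001,0,0.04],[0,0,0.001,0,0.04],[0,0,0,0,0.04]]}}

```text
time: 38.78
tcp_pos: [0.4866, 0.0337, 0.1188]
tool_rot: [-0.026, 1.0, 0.0, 0.0]
ft_force: [0.2, -0.3, 0.5]
finger_gap: 0.0477
grip_force: 15.0
```

Request:
{"method": "send_rows", "body": {"deltas": [[0,0,0.001,0,0.04],[0,0,0.0005,0,0.04],[0,0,0,0,0.04]]}}

```text
time: 39.15
tcp_pos: [0.4866, 0.0336, 0.1174]
tool_rot: [-0.027, 1.0, -0.0, 0.0]
ft_force: [-0.5, -0.9, 1.3]
finger_gap: 0.0479
grip_force: 15.0
```

Request:
{"method": "send_rows", "body": {"deltas": [[0,0,0.0005,0,0.04],[0,0,0.0005,0,0.04],[0,0,0,0,0.04]]}}

```text
time: 39.52
tcp_pos: [0.4866, 0.0337, 0.1165]
tool_rot: [-0.027, 1.0, -0.0, 0.0]
ft_force: [0.5, -2.1, 2.6]
finger_gap: 0.0479
grip_force: 15.0
```

Request:
{"method": "send_rows", "body": {"deltas": [[0,0,0.0005,0,0.04],[0,0,0.0005,0,0.04],[0,0,0,0,0.04]]}}

```text
time: 39.9
tcp_pos: [0.4867, 0.0336, 0.1155]
tool_rot: [-0.027, 1.0, -0.0, 0.0]
ft_force: [-0.1, -2.5, 4.9]
finger_gap: 0.0476
grip_force: 15.0
```

Request:
{"method": "send_rows", "body": {"deltas": [[0,0,0,0,0.056],[0,0,0,0,0.06],[0,0,-0.003,0,0.06],[0,0,-0.02,0,0.06],[0,0,-0.01,0,0.06]]}}

```text
time: 40.52
tcp_pos: [0.487, 0.0339, 0.1492]
tool_rot: [-0.027, 1.0, 0.0, 0.001]
ft_force: [0.2, -0.5, 0.1]
finger_gap: 0.0601
grip_force: 0.0
```

Request:
{"method": "send_rows", "body": {"deltas": [[0,0,0,0,0.0],[0,0,0,0,0.0],[0,0,0,0,0.0],[0,0,0,0,0.0],[0,0,0,0,0.0]]}}

```text
time: 41.15
tcp_pos: [0.4865, 0.0337, 0.1481]
tool_rot: [-0.027, 1.0, 0.0, -0.0]
ft_force: [-0.5, 0.4, -0.3]
finger_gap: 0.013
grip_force: 0.0
```

```bash
python3 c.py 0 0 0.0185 0 -g 486.4 33.5 123 93; python3 - <<'E'
from h import *
i2,d2=eyes.get_image("side"); im,_=eyes.get_image("top")
v=np.hstack([cv2.resize(im[180:270,290:390],None,fx=4,fy=4),cv2.resize(i2[120:210,230:330],None,fx=4,fy=4)])[:,:,::-1]
cv2.imwrite("pics/l9.png",np.clip(v.astype(int)*1.3,0,255).astype(np.uint8))
E
```

```text
cmd [486.4  33.5 147.1  93. ] meas [486.5  33.7 148.1] t 41.1 gap 0.0130 grip 0.0 q6 -1.58 F [-0.5  0.4 -0.3]
turn 0.0  dx -0.0000 dy 0.0000 dz 0.0241
```

View pics/l9.png

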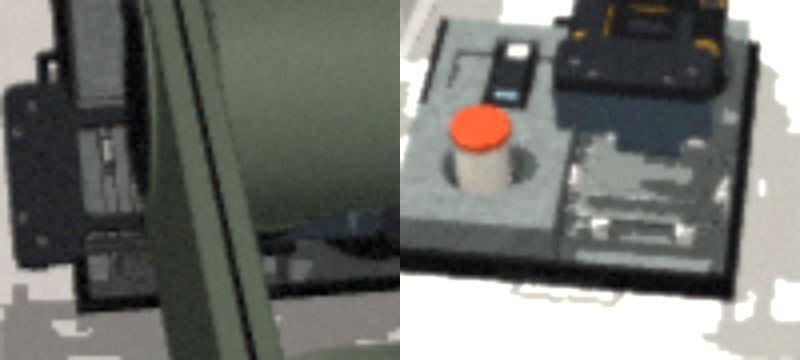

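The cover rests level on the clips at (650,190), right half. Pressing now.

Request:
{"method": "send_rows", "body": {"deltas": [[0,0,0.012,0,0.0],[0,0,0.008,0,0.0],[0,0,0.003,0,0.0],[0,0,0,0,0.0]]}}

```text
time: 41.75
tcp_pos: [0.4864, 0.0337, 0.1249]
tool_rot: [-0.027, 1.0, 0.0, -0.0]
ft_force: [-0.5, -0.3, 0.6]
finger_gap: 0.0003
grip_force: 0.0
```

Request:
{"method": "send_rows", "body": {"deltas": [[0,0,0.001,0,0.0],[0,0,0.001,0,0.0],[0,0,0.001,0,0.0],[0,0,0,0,0.0]]}}

```text
time: 42.25
tcp_pos: [0.4868, 0.0337, 0.1226]
tool_rot: [-0.027, 1.0, 0.0, 0.0]
ft_force: [-0.8, -0.3, 0.1]
finger_gap: 0.0003
grip_force: 0.7
```

Request:
{"method": "send_rows", "body": {"deltas": [[0,0,0.001,0,0.0],[0,0,0.001,0,0.0],[0,0,0,0,0.0]]}}

```text
time: 42.62
tcp_pos: [0.487, 0.0337, 0.121]
tool_rot: [-0.027, 1.0, -0.0, 0.001]
ft_force: [-0.0, -0.3, 6.2]
finger_gap: 0.0008
grip_force: 3.2
```

Request:
{"method": "send_rows", "body": {"deltas": [[0,0,0.001,0,0.0],[0,0,0.0005,0,0.0],[0,0,0,0,0.0]]}}

```text
time: 43.0
tcp_pos: [0.4868, 0.0336, 0.119]
tool_rot: [-0.027, 1.0, -0.0, 0.0]
ft_force: [1.7, -1.3, 4.3]
finger_gap: 0.0002
grip_force: 2.1
```

Request:
{"method": "send_rows", "body": {"deltas": [[0,0,0.001,0,0.0],[0,0,0.0005,0,0.0],[0,0,0,0,0.0]]}}

```text
time: 43.38
tcp_pos: [0.4862, 0.0338, 0.1169]
tool_rot: [-0.026, 1.0, 0.0, -0.001]
ft_force: [-0.7, -0.2, 0.1]
finger_gap: 0.0006
grip_force: 0.0
```

Request:
{"method": "send_rows", "body": {"deltas": [[0,0,0.001,0,0.0],[0,0,0.0005,0,0.0],[0,0,0,0,0.0]]}}

```text
time: 43.75
tcp_pos: [0.4865, 0.0337, 0.1157]
tool_rot: [-0.026, 1.0, 0.0, -0.0]
ft_force: [-0.5, 0.1, -0.5]
finger_gap: 0.0006
grip_force: 0.0
```

Request:
{"method": "send_rows", "body": {"deltas": [[0,0,0.0005,0,0.0],[0,0,0.0005,0,0.0],[0,0,0,0,0.0]]}}

```text
time: 44.12
tcp_pos: [0.4866, 0.0338, 0.1156]
tool_rot: [-0.027, 1.0, 0.0, 0.0]
ft_force: [-1.3, -0.6, 5.8]
finger_gap: 0.0002
grip_force: 3.3
```

Request:
{"method": "send_rows", "body": {"deltas": [[0,0,0.0005,0,0.0],[0,0,0.0005,0,0.0],[0,0,0,0,0.0]]}}

```text
time: 44.5
tcp_pos: [0.4866, 0.0338, 0.1155]
tool_rot: [-0.027, 1.0, 0.0, 0.0]
ft_force: [-3.2, -0.2, 14.5]
finger_gap: 0.0003
grip_force: 7.4
```

It stops hard at a crown height of 37 mm under 14 N. I'll withdraw and check that it is level.

Request:
{"method": "send_rows", "body": {"deltas": [[0,0,-0.005,0,0.0],[0,0,-0.03,0,0.0],[0,0,-0.04,0,0.0],[0,0,-0.03,0,0.0],[0,0.045,0,0,0.0]]}}

```text
time: 45.12
tcp_pos: [0.4859, 0.0777, 0.2215]
tool_rot: [-0.024, 1.0, 0.0, 0.003]
ft_force: [0.7, 0.9, -0.1]
finger_gap: 0.0003
grip_force: 0.0
```

Request:
{"method": "send_rows", "body": {"deltas": [[0,0.05,0,0,0.0],[0,0.05,0,0,0.0],[0,0.05,0,0,0.0],[0,0.05,0,0,0.0],[0,0.05,0,0,0.0]]}}

```text
time: 45.75
tcp_pos: [0.4707, 0.33, 0.2187]
tool_rot: [-0.027, 1.0, -0.0, 0.0]
ft_force: [0.1, -0.4, 0.5]
finger_gap: 0.0005
grip_force: 0.0
```

Request:
{"method": "send_rows", "body": {"deltas": [[0,0.045,0,0,0.0],[0,0.045,0,0,0.0],[0,0,0,0,0.0],[0,0,0,0,0.0]]}}

```text
time: 46.25
tcp_pos: [0.4659, 0.4176, 0.2183]
tool_rot: [-0.027, 1.0, -0.001, -0.0]
ft_force: [0.2, -0.1, -0.4]
finger_gap: 0.0005
grip_force: 0.0
```

```bash
python3 c.py; python3 - <<'E'
from meas import *
c0=np.array([486.6,33.7]); a=np.radians(3); M=np.array([[np.cos(a),np.sin(a)],[-np.sin(a),np.cos(a)]])
for n,bz in(("top",1.35),("side",-1.7)):
    ds=[eyes.get_image(n) for _ in range(4)]; d=np.median([x[1] for x in ds],0); P=cloud(n,d)*1000
    sh=np.array([1.1,-1.1]) if n=="top" else np.array([-1.1,1.1])
    L=(P[...,:2]-c0-sh)@M.T; z=P[...,2]-bz
    k=(abs(L[...,0])<28)&(abs(L[...,1])<20)&(z>28)&(z<60); A=np.c_[L[k],np.ones(k.sum())]
    s=np.linalg.lstsq(A,z[k],rcond=None)[0]; print(n,"crown n",k.sum(),"z",s[2].round(2),"rise over 64/48mm",(s[:2]*[64,48]).round(2))
    for nm,x0,x1,y0,y1 in(("+x",33,37,-10,10),("-x",-37,-33,-10,10),("+y",-14,14,25,29),("-y",-14,14,-29,-25)):
        k=(L[...,0]>x0)&(L[...,0]<x1)&(L[...,1]>y0)&(L[...,1]<y1)&(z>0); print("  flange",nm,k.sum(),np.median(z[k]).round(1))
    k=(L[...,0]>60)&(L[...,0]<128)&(abs(L[...,1])<45)
    for nm,q in dict(can=(580,38.4),lens=(491,-60.4),usb=(585,-55.5)).items():
        m=(np.hypot(P[...,0]-q[0]-sh[0],P[...,1]-q[1]-sh[1])<7); print("  ",nm,np.median(z[m]).round(1))
E
```

```text
cmd [486.4  33.5 147.1  93. ] meas [465.9 417.6 218.3] t 46.2 gap 0.0005 grip 0.0 q6 -0.91 F [ 0.2 -0.1 -0.4]
top crown n 595 z 36.92 rise over 64/48mm [0.38 0.17]
  flange +x 20 27.0
  flange -x 20 27.3
  flange +y 30 27.0
  flange -y 17 27.5
   can 68.6
   lens 88.1
   usb 25.0
side crown n 1 z 0.03 rise over 64/48mm [-45.12  24.19]
  flange +x 0 nan
  flange -x 8 27.0
  flange +y 2 24.1
  flange -y 0 nan
   can nan
   lens nan
   usb nan
  return _methods._mean(a, axis=axis, dtype=dtype,
  ret = ret.dtype.type(ret / rcount)
```

The crown is at 36.9 mm, with the flange at 27 mm on all four sides, so the cover is level and shut. The can (69), lens (88) and USB (25) are at their seated heights. I'll hand the job in.

```bash
python3 -c "
from plant import finish_job
print(finish_job())"
```

```text
the job is handed in; nothing more can be done
None
```

The kit is packed and handed in at about 47 s: lens, film can, USB stick and battery are in their places, and the cover is pressed shut and measures level on all four sides.

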